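# Press home both caps of the feeder's dosing head

## Task

With closed fingers tilted square to the sloping face, press the round cap that faces you on the dosing head fully home and hold a firm push on it for a moment to confirm that it is seated. Then turn the hand crank half a turn to its other stop, so that the other cap comes round to face you under the guard, and press that one fully home in the same way. Do not ram the caps, leave the crank at that stop, and leave the cup, gear wheels and capacitor where they are.

Things in the scene. Friction and masses are not known exactly. Their poses are not given: they have to be found in the camera images.
- gearbox: rust-flecked green gearbox, housing 170 x 400 x 70 mm, bolted down. Origin: on the bench under its middle; x away from the robot at yaw 0, y left. Head's axis at (30, 90) mm, crank's axis at (-60, -150) mm. A steel guard plate 70 x 224 (y) mm, underside 245 mm above the bench, is centred over the head on posts at y = -15 and 195 mm; the head's front is open.
- head: aluminium gable-shaped dosing head on the vertical test shaft, 92 mm wide, two faces sloping down 30 degrees from level front and back, a cap in each. Origin: on the shaft's axis on the gearbox's top, 70 mm above the bench. It turns with the crank, same angle and direction.
- crank (a joint): hand crank angle (rad): 0 at the start stop (arm points to the gearbox's -y, front cap faces the robot), 3.14 at the other stop (rear cap faces the robot). Grows clockwise seen from above: the grip passes the robot's side (-x) and ends pointing to +y. Friction about 6 N at the grip; stays where left.
- crank_grip (a point): the crank's upright round wooden grip, 28 mm diameter, 68 mm long, spins freely on its pin; the point lies on its axis 20 mm below its top, 147 mm above the bench. Crank radius 65 mm.
- cap_front: grey plastic cap, flange 70 mm dia, 10 mm thick, with a rubber crown 52 mm dia, 12 mm high on top. Origin: centre of the flange's underside; z points out of its face; crown top at +22 mm. Slides along z, starts 6 to 12 mm proud, drags with 6 N, stays where left, stops hard when home. The crown yields 1 mm per 4 N. Firm push: 15 to 25 N for 0.5 s; cracks above 50 N. Faces the robot at the start.
- cap_rear: grey plastic cap, flange 70 mm dia, 10 mm thick, with a rubber crown 52 mm dia, 12 mm high on top. Origin: centre of the flange's underside; z points out of its face; crown top at +22 mm. Slides along z, starts 6 to 12 mm proud, drags with 6 N, stays where left, stops hard when home. The crown yields 1 mm per 4 N. Firm push: 15 to 25 N for 0.5 s; cracks above 50 N. On the far side at the start.
- seat_front (a point): centre of the head's sloping face under cap_front, where the origin of cap_front lies when fully home. Moves with the head.
- seat_rear (a point): centre of the head's sloping face under cap_rear, where the origin of cap_rear lies when fully home. Moves with the head.
- feed_cup: bystander: yellow plastic cup, 80 mm diameter, 90 mm high, open. Origin: underside centre.
- gear_large: bystander: bronze gear wheel lying flat, 114 mm diameter, 26 mm high. Origin: underside centre.
- gear_small: bystander: bronze gear wheel lying flat, 86 mm diameter, 26 mm high. Origin: underside centre.
- capacitor: bystander: grey motor capacitor canister standing upright, 54 mm diameter, 119 mm high. Origin: underside centre.

How it is judged (in metres and radians):
On the way, in this order (a step that is already met when the one before it is completed fails the run):
1. front cap within 2.5 mm of its seat and pushed by the fingers with over 12 N for 0.3 s, tool tilted 20 to 50 degrees, crank still at its first stop (distance between cap_front and seat_front below 0.0025 m and contact force between the fingers and cap_front above 12 N and angle between the grasp point's own z axis and vertical between 2.27 and 2.8 rad and value of joint crank below 0.2 rad), for 0.3 s.
2. the crank is turned to its other stop (within 0.12 rad) (value of joint crank above 3.02 rad), for 0.2 s.
3. the other cap is fully home and confirmed in the same way, crank at its other stop (distance between cap_rear and seat_rear below 0.0025 m and contact force between the fingers and cap_rear above 12 N and angle between the grasp point's own z axis and vertical between 2.27 and 2.8 rad and value of joint crank above 3.02 rad), for 0.3 s.
At the end, for the whole second after the job is handed in: Both caps lie within 2.5 mm of their seats, the crank rests within 0.12 rad of its other stop and stands still, and the bystanders are where they were (distance between cap_front and seat_front below 0.0025 m and distance between cap_rear and seat_rear below 0.0025 m and value of joint crank above 3.02 rad and velocity of joint crank between -0.05 and 0.05 rad/s); the robot touches nothing.
It fails at once if a cap is rammed with more than 50 N (contact force between any of the arm, the fingers and cap_front above 50 N or contact force between any of the arm, the fingers and cap_rear above 50 N).
It fails at once if a bystander is moved more than 20 mm or tipped over (distance of any of feed_cup, gear_large, gear_small, capacitor from where it was at the start of the episode above 0.02 m or angle between any of feed_cup, gear_large, gear_small, capacitor's own z axis and vertical above 0.3 rad).
It also fails if it takes over 67 s, if anything falls off the work surface, if the arm or the gripper's body presses on something with over 40 N, if the wrist force passes 120 N, or if a joint passes its speed limit or range.

## Robot

A 6-joint arm with a two-finger parallel gripper is mounted at the origin on the work surface. World frame = base frame: x ahead of the robot, y to its left, z up, the work surface at z = 0. Lengths are in m, angles in degrees, forces in N, time in s.
With the tool pointing down it reaches from about 0.375 to 0.9 m from the base axis. Payload 3.1 kg.
Tool frame: the origin (TCP) lies between the finger pads; the fingertips stand 11 mm ahead of it and the grasp point (between the pads) lies 8 mm behind it; z points along the fingers, y is the line along which they close (so a half turn about z gives the same grasp; the last joint's range is limited). The gripper opens to 87 mm and grips with 3 to 60 N. Pads are 19 mm wide; open, the fingers measure 117 mm over their backs; the gripper's body (75 mm by 190 mm) begins 51 mm behind the grasp point.
Start: joints at [52.913, 30.224, 82.088, -0, 67.689, -10.227], TCP at [0.282, 0.558, 0.234] pointing down, gripper open.
Joint ranges: [-176.69, 176.69], [-43.24, 126.21], [12.49, 139.97], [-82, 262], [0, 151.66], [-163.58, 163.58]. Speed limits (degrees/s): [159.86, 159.86, 180, 180, 180, 180].

## Interface

Orientations are given as a 3x3 rotation matrix whose columns are the frame's x, y, z axes.
In Python, from rig import bot, viewer, workorder, models gives the robot as it stands.
- The arm moves only by the shell command python3 -m jog 'ROWS'. ROWS is JSON, a list of rows, each a list of 7 numbers: the opening, from 0 (shut) to 1 (fully open), then the shift along the tool's x, y, z in m, then the turn, a rotation vector about the tool's x, y, z in degrees. In form: [[claw, x, y, z, ax, ay, az], ...]. A call has 1 to 20 rows; each row is the pose to reach, as a shift and turn from the pose commanded when the call began, along the tool's axes at that moment; what a row does not reach only later rows make up. A row lasts 1/8 s, in which the tool goes at most 62.5 mm and 10.7 degrees, less where a joint would pass 70% of its speed; a pose out of reach is approached as far as the arm can. A call with a gripper value outside its range is refused whole. The fingers move at their own pace and stop on an object; the grip force is fixed at half the most. Time passes only in rows, so rows that repeat a pose let the fingers close. It gives the time, the measured TCP pose, the force, the opening and the grip force at its end, in the units of the state.
- bot.read_state(): the state, without advancing time (a new reading comes with each control period).
- viewer.capture(name): name is "scene" or "top"; returns (picture, depth): 400x640x3 uint8, blue, green, red; 400x640 float32, m along the optical axis (not along the pixel's ray), 0 where there is no reading.
- viewer.camera_info(name): a dict with "fx", "fy", "cx", "cy" (pixels), "world_to_cam" (4x4, takes a point from world to camera coordinates). Camera axes: x right, y down, z forward; pixel columns grow to the right and rows downward; lengths in m; the calibration is good to about 2 mm. A picture is of the moment at which its call begins. camera_info takes no time and is no camera call.
- workorder.hand_in(): hands the job in; it is judged then, once.
Trained networks look in the newest picture that a camera, given by its name, has taken for a name from the list of things; names that differ only in an ending like _2 or _b are one class to them, and where a whole thing is asked for, a point or a joint stands for the part that bears it (a point fixed in the world has none). Each returns a list of dicts, best first, with "p" (0 to 1); they miss things now and then, are a little off and sometimes report something else, mostly with a low value. They report only what shows in the picture. A call takes as long as a camera call.
- models.outline_of(camera, thing): "mask" (400x640 bool, what is visible of it).
- models.tip_of(camera, thing): "xyz" ([x, y, z] in m, in world coordinates, good to about 4 mm: a listed point, or the origin of a listed thing).
The state is a dict: "time_s": time; "joint_positions": joint angles; "qvel": joint speeds; "tau": joint torques, N m; "position": TCP position; "tcp_rot": TCP orientation; "force": force on the tool from outside, world axes, zero at the start; "moment": the same for the moment, N m; "opening": opening from 0.0 (shut) to 1.0 (fully open); "grasp_force": force on a finger pad.
Only numpy, scipy, OpenCV 4.12 (cv2) and the standard library are available. Lean on these libraries where they do the work, as an engineer would, in place of code of your own. Each camera call takes 0.05 s, during which the arm holds its last target. There are 200 camera calls.

## Working session

There is one attempt and no reset: what is moved stays moved. The work goes in short steps, Python scripts to look and compute and a shell command to move; the robot and the scene stay as the last step left them, time stands still between calls to the robot, and variables do not carry over. Pictures are saved under pics/ and viewed, at most 10 in all, crops included, and the job is handed in when it is done.

```bash
ls; mkdir -p pics
python3 - <<'E'
from rig import bot, viewer, workorder, models
import cv2,numpy as np
s=bot.read_state();print(s['time_s'],s['position'],s['tcp_rot'],s['force'])
for c in("scene","top"):
    im,d=viewer.capture(c);cv2.imwrite(f'pics/{c}0.png',im)
    for t in["gearbox","head","crank_grip","cap_front","cap_rear","seat_front","seat_rear","feed_cup","gear_large","gear_small","capacitor"]:
        try:
            for r in models.tip_of(c,t)[:2]:print(c,t,round(r['p'],2),np.round(r['xyz'],4))
        except Exception as e:print(t,e)
E
```

```text
pics
0.0 [0.2819326  0.55700819 0.23257927] [[-8.92105620e-01  4.51825052e-01 -1.29779553e-03]
 [ 4.51826748e-01  8.92104084e-01 -1.70104397e-03]
 [ 3.89194409e-04 -2.10388962e-03 -9.99997711e-01]] [ 0.43489237  0.17771491 -0.06916398]
scene head 0.67 [0.6983 0.1252 0.0705]
scene crank_grip 0.91 [ 0.6011 -0.1755  0.1453]
scene cap_front 0.58 [0.6396 0.1208 0.1488]
scene cap_rear 0.92 [0.7579 0.1202 0.1543]
scene cap_rear 0.59 [0.756  0.1279 0.1456]
scene seat_front 0.78 [0.6412 0.1251 0.143 ]
scene seat_rear 0.96 [0.758  0.1207 0.1423]
scene seat_rear 0.31 [0.639  0.1236 0.1469]
scene feed_cup 0.68 [ 0.5609  0.3253 -0.0008]
scene gear_large 0.58 [ 0.5035  0.0955 -0.0014]
scene gear_small 0.86 [ 0.5747 -0.2452 -0.0051]
scene capacitor 0.74 [0.7376 0.3297 0.0022]
top gearbox 0.68 [0.6687 0.0388 0.0039]
top head 0.56 [0.6973 0.1241 0.0731]
top crank_grip 0.82 [ 0.5981 -0.1798  0.1463]
top crank_grip 0.73 [0.7606 0.1259 0.149 ]
top cap_front 0.6 [0.6395 0.1298 0.1496]
top cap_rear 0.85 [0.7574 0.1236 0.1511]
top seat_front 0.91 [0.6428 0.1269 0.1401]
top seat_rear 0.56 [0.7525 0.1222 0.1386]
top feed_cup 0.9 [0.5606 0.3218 0.0032]
top feed_cup 0.56 [ 0.5755 -0.2426 -0.0016]
top gear_large 0.57 [4.981e-01 8.910e-02 3.000e-04]
top gear_large 0.53 [0.6955 0.1249 0.0728]
top gear_small 0.79 [ 0.5759 -0.2413 -0.0017]
top capacitor 0.68 [7.327e-01 3.280e-01 6.000e-04]
```

View pics/scene0.png

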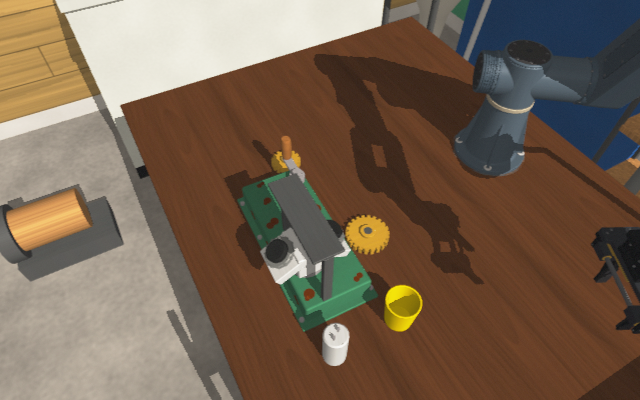

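View pics/top0.png

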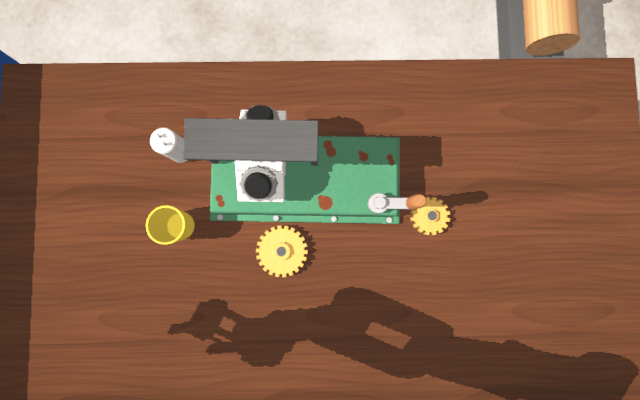

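The scene camera shows the head at about (290,250) under the guard. In the top view the front crown is at (259,185), the crank axis at (378,203), the grip at (415,202) over the small gear (432,216), and the large gear at (281,251) in front of the head. Next I'll refine the pose from depth.

```bash
cat > h.py <<'E'
from rig import bot, viewer, workorder, models
import cv2,numpy as np
def cloud(c):
    im,d=viewer.capture(c);k=viewer.camera_info(c)
    v,u=np.mgrid[:400,:640]
    p=np.stack([(u-k['cx'])/k['fx']*d,(v-k['cy'])/k['fy']*d,d],-1)
    T=np.linalg.inv(np.array(k['world_to_cam']))
    w=p@T[:3,:3].T+T[:3,3]; w[d==0]=np.nan
    return im,w
E
python3 - <<'E'
from h import *
for c in("top","scene"):
    im,w=cloud(c)
    z=w[...,2]
    def rect(m,n):
        q=w[m][:,:2].astype(np.float32);print(c,n,len(q),cv2.minAreaRect(q*1000),np.median(w[m][:,2]))
    box=(w[...,0]>.5)&(w[...,0]<.85)&(abs(w[...,1])<.3)
    rect(box&(z>.235)&(z<.27),'guard')
    rect(box&(z>.06)&(z<.08)&(im[...,1]>im[...,2]+20),'top')
    # crown: dark pixels near front
    m=box&(w[...,0]>.56)&(w[...,0]<.66)&(w[...,1]>.07)&(w[...,1]<.18)&(z>.13)&(z<.22)
    n=np.array([-.5,0,.866]); 
    dk=m&(im.max(-1)<60)
    pr=w[dk]@n; 
    print('dark',len(pr),np.percentile(pr,[5,25,50,75,90,95]),w[dk].mean(0))
    # white face plane
    wt=m&(im.min(-1)>150); print('white',wt.sum(),np.percentile(w[wt]@n,[5,25,50,75,95]) if wt.sum() else'')
    g=box&(w[...,1]<-.14)&(w[...,1]>-.22)&(z>.15)&(z<.2);print('grip top',g.sum(),w[g].mean(0),np.nanmax(z[g]))
E
```

```text
top guard 5560 ((699.1026611328125, 125.10697937011719), (224.05406188964844, 71.10613250732422), 88.41444396972656) 0.2526146344890564
top top 8810 ((666.9357299804688, 41.002593994140625), (399.50323486328125, 170.78172302246094), 88.23760223388672) 0.06945820346484333
dark 382 [-0.17758938 -0.17190796 -0.1708646  -0.17011412 -0.1693071  -0.16868214] [0.63190619 0.12283028 0.166833  ]
white 431 [-0.20292463 -0.20103693 -0.18474451 -0.18238349 -0.18048291]
grip top 181 [ 0.59881588 -0.17433245  0.16378234] 0.16894292272686173
scene guard 3126 ((697.6876831054688, 125.0799560546875), (226.55014038085938, 71.03694152832031), 88.2581787109375) 0.25375554391842836
scene top 3472 ((666.15576171875, 72.74423217773438), (207.8463134765625, 472.9998474121094), 5.2347540855407715) 0.07054125631533359
dark 126 [-0.17106535 -0.16923681 -0.16863479 -0.16793944 -0.1669512  -0.16674563] [0.62375587 0.13008359 0.16531901]
white 4 [-0.19583826 -0.19030439 -0.18641782 -0.18418866 -0.18263262]
grip top 104 [ 0.59966073 -0.17136929  0.16252869] 0.17198678066316442
```

```bash
cat >> h.py <<'E'
from scipy.spatial.transform import Rotation as R
yaw=np.radians(-1.67)
f=np.array([np.cos(yaw),np.sin(yaw),0])
n=-.5*f+np.array([0,0,.866])          # outward normal of the facing slope
def tilt():
    z=-n/np.linalg.norm(n); y=np.cross([0,0,1],f)*-1; return np.c_[np.cross(y,z),y,z]
def down(a): # tool y at angle a deg, pointing down
    a=np.radians(a); y=np.array([np.cos(a),np.sin(a),0]);z=np.array([0,0,-1.]);return np.c_[np.cross(y,z),y,z]
def row(pt,Rt=None):
    s=bot.read_state();Rc=np.array(s['tcp_rot']);Rt=Rc if Rt is None else Rt
    return np.round(Rc.T@(np.array(pt)-s['position']),4).tolist()+np.round(R.from_matrix(Rc.T@Rt).as_rotvec(degrees=True),1).tolist()
seat=np.array([.642,.1265,.1415])     # facing seat
def tip(h): return seat+n*(h+.011)    # TCP for tip h above the seat
E
python3 - <<'E'
from h import *
print(row(tip(.085),tilt()))
E
```

```text
[-0.4722, -0.2425, 0.0089, -40.2, 9.0, 150.1]
```

```bash
python3 -m jog '[[0,-0.2,-0.1,-0.03,-13,3,50],[0,-0.472,-0.242,0.009,-40,9,150],[0,-0.472,-0.242,0.009,-40,9,150],[0,-0.472,-0.242,0.009,-40,9,150],[0,-0.472,-0.242,0.009,-40,9,150],[0,-0.472,-0.242,0.009,-40,9,150],[0,-0.472,-0.242,0.009,-40,9,150],[0,-0.472,-0.242,0.009,-40,9,150],[0,-0.472,-0.242,0.009,-40,9,150],[0,-0.472,-0.242,0.009,-40,9,150],[0,-0.472,-0.242,0.009,-40,9,150],[0,-0.472,-0.242,0.009,-40,9,150],[0,-0.472,-0.242,0.009,-40,9,150],[0,-0.472,-0.242,0.009,-40,9,150],[0,-0.472,-0.242,0.009,-40,9,150],[0,-0.472,-0.242,0.009,-40,9,150],[0,-0.472,-0.242,0.009,-40,9,150],[0,-0.472,-0.242,0.009,-40,9,150],[0,-0.472,-0.242,0.009,-40,9,150]]'
python3 - <<'E'
from h import *
s=bot.read_state();print(row(tip(.085),tilt()),s['time_s'],s['opening'],s['force'])
im,d=viewer.capture('scene');cv2.imwrite('pics/s1.png',cv2.resize(im[120:340,200:440],None,fx=2.5,fy=2.5))
E
```

```text
time_s: 3.68
position: [0.5942, 0.1281, 0.2246]
tcp_rot: [[0.867, -0.026, 0.498], [-0.022, -1.0, -0.013], [0.498, 0.0, -0.867]]
force: [0.6, -0.2, 0.6]
opening: 0.008
grasp_force: 0.0
[-0.0001, 0.0002, -0.0001, -0.1, 0.1, 0.2] 3.675 0.00802452226307931 [ 0.63871237 -0.22232038  0.58364997]
```

View pics/s1.png

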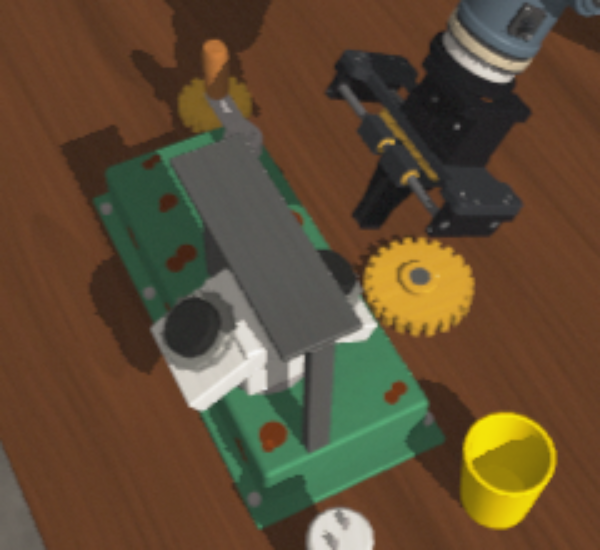

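The crop shows the closed fingers at (375,205), tilted and lined up above the front crown at (335,270), clear of the guard. Next I'll approach slowly.

```bash
python3 -m jog '[[0,0,0,0.02,0,0,0],[0,0,0,0.04,0,0,0],[0,0,0,0.046,0,0,0],[0,0,0,0.048,0,0,0],[0,0,0,0.05,0,0,0],[0,0,0,0.052,0,0,0],[0,0,0,0.054,0,0,0],[0,0,0,0.056,0,0,0],[0,0,0,0.058,0,0,0],[0,0,0,0.058,0,0,0]]'
python3 - <<'E'
from h import *
s=bot.read_state();print((s['position']-seat)@n-.011,np.array(s['force'])@n)
E
```

```text
time_s: 4.97
position: [0.623, 0.1277, 0.1745]
tcp_rot: [[0.867, -0.026, 0.498], [-0.022, -1.0, -0.013], [0.498, 0.0, -0.867]]
force: [-2.5, -1.0, 3.4]
opening: 0.005
grasp_force: 2.1
0.02712270749706364 4.145428799952824
```

```bash
python3 -m jog '[[0,0,0,0.001,0,0,0],[0,0,0,0.002,0,0,0],[0,0,0,0.003,0,0,0],[0,0,0,0.004,0,0,0],[0,0,0,0.005,0,0,0],[0,0,0,0.005,0,0,0]]'
python3 - <<'E'
from h import *
s=bot.read_state();print((s['position']-seat)@n-.011,np.array(s['force'])@n)
E
```

```text
time_s: 5.72
position: [0.6256, 0.1276, 0.1699]
tcp_rot: [[0.867, -0.026, 0.498], [-0.023, -1.0, -0.013], [0.498, -0.0, -0.867]]
force: [-1.5, -0.1, 4.3]
opening: 0.002
grasp_force: 2.3
0.021775660245695678 4.439521182306181
```

```bash
python3 -m jog '[[0,0,0,0.001,0,0,0],[0,0,0,0.002,0,0,0],[0,0,0,0.003,0,0,0],[0,0,0,0.003,0,0,0]]'
python3 - <<'E'
from h import *
s=bot.read_state();print((s['position']-seat)@n-.011,np.array(s['force'])@n)
E
```

```text
time_s: 6.22
position: [0.6271, 0.1275, 0.1673]
tcp_rot: [[0.867, -0.026, 0.498], [-0.023, -1.0, -0.013], [0.498, 0.0, -0.867]]
force: [-2.2, 0.2, 4.7]
opening: 0.009
grasp_force: 2.3
0.0188039174490463 5.180168492758795
```

```bash
python3 -m jog '[[0,0,0,0.001,0,0,0],[0,0,0,0.002,0,0,0],[0,0,0,0.003,0,0,0],[0,0,0,0.003,0,0,0]]'
python3 - <<'E'
from h import *
s=bot.read_state();print((s['position']-seat)@n-.011,np.array(s['force'])@n)
E
```

```text
time_s: 6.72
position: [0.6281, 0.1276, 0.1654]
tcp_rot: [[0.867, -0.026, 0.498], [-0.022, -1.0, -0.013], [0.498, 0.0, -0.867]]
force: [-6.1, 0.0, 10.4]
opening: 0.009
grasp_force: 6.1
0.016674648007951084 12.06269998752926
```

```bash
python3 -m jog '[[0,0,0,0.001,0,0,0],[0,0,0,0.002,0,0,0],[0,0,0,0.0025,0,0,0],[0,0,0,0.0025,0,0,0]]'
python3 - <<'E'
from h import *
s=bot.read_state();print((s['position']-seat)@n-.011,np.array(s['force'])@n)
E
```

```text
time_s: 7.22
position: [0.629, 0.1276, 0.164]
tcp_rot: [[0.867, -0.026, 0.499], [-0.022, -1.0, -0.013], [0.499, 0.0, -0.867]]
force: [-9.9, -0.6, 15.0]
opening: 0.003
grasp_force: 9.3
0.014999349673666576 17.898293086145273
```

```bash
python3 -m jog '[[0,0,0,0.001,0,0,0],[0,0,0,0.001,0,0,0],[0,0,0,0.001,0,0,0],[0,0,0,0.001,0,0,0],[0,0,0,0.001,0,0,0],[0,0,0,0.001,0,0,0],[0,0,0,0.001,0,0,0]]'
python3 - <<'E'
from h import *
s=bot.read_state();print((s['position']-seat)@n-.011,np.array(s['force'])@n)
E
```

```text
time_s: 8.1
position: [0.6293, 0.1276, 0.1635]
tcp_rot: [[0.866, -0.026, 0.499], [-0.022, -1.0, -0.013], [0.499, 0.0, -0.867]]
force: [-10.9, -1.3, 16.9]
opening: 0.006
grasp_force: 10.6
0.014373714613594539 20.048455657024967
```

```bash
python3 -m jog '[[0,0,0,-0.01,0,0,0],[0,0,0,-0.04,0,0,0],[0,0,0,-0.08,0,0,0],[0,0,0,-0.11,0,0,0],[0,0,0,-0.11,0,0,0]]'
python3 - <<'E'
from h import *
for c in('scene','top'):
    viewer.capture(c)
    for t in('crank_grip','cap_front','seat_front'):print(c,t,[(round(r['p'],2),np.round(r['xyz'],4)) for r in models.tip_of(c,t)[:2]])
print(row([.600,-.1755,.235],down(-45)),bot.read_state()['force'])
E
```

```text
time_s: 8.72
position: [0.5755, 0.1291, 0.2586]
tcp_rot: [[0.865, -0.026, 0.5], [-0.022, -1.0, -0.013], [0.5, -0.0, -0.866]]
force: [-0.2, -0.7, -0.8]
opening: 0.008
grasp_force: 0.0
scene crank_grip [(0.71, array([ 0.5996, -0.1719,  0.1465]))]
scene cap_front [(0.51, array([0.6432, 0.1198, 0.1399]))]
scene seat_front [(0.9, array([0.6406, 0.1244, 0.1354]))]
top crank_grip [(0.66, array([ 0.6008, -0.1813,  0.1463]))]
top cap_front [(0.89, array([0.6412, 0.1306, 0.1413]))]
top seat_front [(0.68, array([0.6403, 0.1233, 0.1397]))]
[0.0179, 0.3035, 0.0343, 12.1, -28.1, -45.4] [-0.08103076 -0.61331501  0.5602926 ]
```

```bash
python3 -m jog '[[0.7,0,0.06,0,2,-5,-9],[0.7,0.018,0.303,0.034,12,-28,-45],[0.7,0.018,0.303,0.034,12,-28,-45],[0.7,0.018,0.303,0.034,12,-28,-45],[0.7,0.018,0.303,0.034,12,-28,-45],[0.7,0.018,0.303,0.034,12,-28,-45],[0.7,0.018,0.303,0.034,12,-28,-45],[0.7,0.018,0.303,0.034,12,-28,-45],[0.7,0.018,0.303,0.034,12,-28,-45],[0.7,0.018,0.303,0.034,12,-28,-45]]'
python3 - <<'E'
from h import *
im,d=viewer.capture('scene');cv2.imwrite('pics/s2.png',cv2.resize(im[80:300,200:440],None,fx=2.5,fy=2.5))
print(row([.600,-.1755,.139],down(-45)))
E
```

```text
time_s: 10.38
position: [0.5997, -0.1735, 0.2368]
tcp_rot: [[0.711, 0.703, 0.004], [0.703, -0.711, 0.002], [0.004, 0.001, -1.0]]
force: [0.5, -0.6, 0.3]
opening: 0.702
grasp_force: 0.0
[-0.0015, 0.0012, 0.0979, 0.1, -0.2, -0.4]
```

View pics/s2.png

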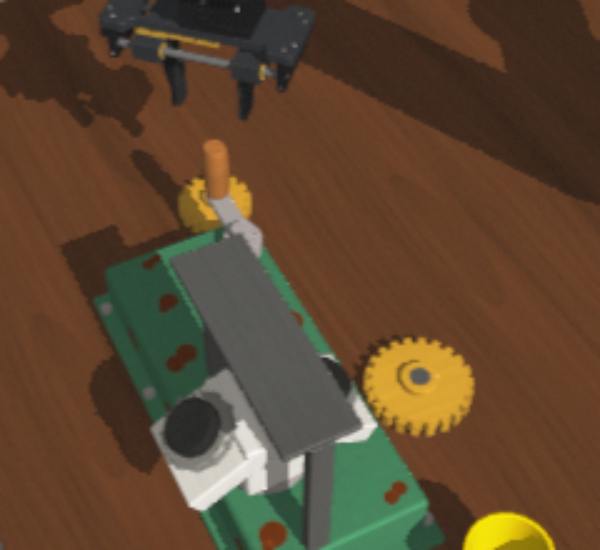

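The open fingers at (175,90) and (245,100) are directly above the grip at (215,165), which sits between them. I'll lower and close.

```bash
python3 -m jog '[[0.7,-0.001,0.001,0.04,0,0,0],[0.7,-0.001,0.001,0.075,0,0,0],[0.7,-0.001,0.001,0.098,0,0,0],[0.7,-0.001,0.001,0.098,0,0,0],[0,-0.001,0.001,0.098,0,0,0],[0,-0.001,0.001,0.098,0,0,0],[0,-0.001,0.001,0.098,0,0,0],[0,-0.001,0.001,0.098,0,0,0],[0,-0.001,0.001,0.098,0,0,0]]'
python3 - <<'E'
from h import *
for c in('scene','top'):
    viewer.capture(c)
    for t in('crank_grip',):print(c,t,[(round(r['p'],2),np.round(r['xyz'],4)) for r in models.tip_of(c,t)[:2]])
E
```

```text
time_s: 11.55
position: [0.6008, -0.1765, 0.1391]
tcp_rot: [[0.712, 0.702, 0.005], [0.702, -0.712, 0.001], [0.004, 0.003, -1.0]]
force: [-0.4, -0.7, 1.9]
opening: 0.312
grasp_force: 30.0
scene crank_grip [(0.59, array([ 0.6006, -0.172 ,  0.1457]))]
top crank_grip [(0.67, array([0.7604, 0.1188, 0.153 ])), (0.24, array([0.7515, 0.1235, 0.1394]))]
```

Run:
```python
from h import *
s=bot.read_state();Rc=np.array(s['tcp_rot']);p=s['position']
ax=np.array([.6027,-.1115]);
for th in range(0,187,10):
    a=np.radians(-91.67-th);q=np.r_[ax+.065*np.array([np.cos(a),np.sin(a)]),p[2]]
    print(th,np.round(Rc.T@(q-p),3))
```

```text
0 [-0. -0. -0.]
10 [-0.007 -0.009 -0.   ]
20 [-0.013 -0.019 -0.   ]
30 [-0.016 -0.03  -0.   ]
40 [-0.018 -0.041 -0.   ]
50 [-0.018 -0.052 -0.   ]
60 [-0.015 -0.063 -0.   ]
70 [-0.011 -0.074 -0.   ]
80 [-0.005 -0.083 -0.   ]
90 [ 0.002 -0.092 -0.   ]
100 [ 0.011 -0.099 -0.   ]
110 [ 0.021 -0.104 -0.   ]
120 [ 0.031 -0.108 -0.   ]
130 [ 0.043 -0.11  -0.   ]
140 [ 0.054 -0.11  -0.   ]
150 [ 0.065 -0.107 -0.   ]
160 [ 0.076 -0.103 -0.   ]
170 [ 0.085 -0.097  0.   ]
180 [ 0.094 -0.09   0.   ]
```

```bash
python3 -m jog '[[0,-0.007,-0.009,0,0,0,0],[0,-0.013,-0.019,0,0,0,0],[0,-0.016,-0.030,0,0,0,0],[0,-0.018,-0.041,0,0,0,0],[0,-0.018,-0.052,0,0,0,0],[0,-0.018,-0.052,0,0,0,0]]'
```

```text
time_s: 12.5
position: [0.5524, -0.1526, 0.1391]
tcp_rot: [[0.712, 0.702, 0.007], [0.702, -0.712, -0.001], [0.005, 0.006, -1.0]]
force: [3.6, -1.7, 2.7]
opening: 0.308
grasp_force: 30.0
```

```bash
python3 -m jog '[[0,0.003,-0.011,0,0,0,0],[0,0.007,-0.022,0,0,0,0],[0,0.013,-0.031,0,0,0,0],[0,0.020,-0.040,0,0,0,0],[0,0.029,-0.047,0,0,0,0],[0,0.039,-0.052,0,0,0,0],[0,0.049,-0.056,0,0,0,0],[0,0.061,-0.058,0,0,0,0],[0,0.072,-0.058,0,0,0,0],[0,0.083,-0.055,0,0,0,0],[0,0.094,-0.051,0,0,0,0],[0,0.103,-0.045,0,0,0,0],[0,0.103,-0.045,0,0,0,0]]'
python3 - <<'E'
from h import *
p=bot.read_state()['position'];v=p[:2]-[.6027,-.1115];print(np.linalg.norm(v),(-91.67-np.degrees(np.arctan2(v[1],v[0])))%360)
print(row(np.r_[[.6027,-.1115]+.065*np.array([np.cos(np.radians(-91.67-184)),np.sin(np.radians(-91.67-184))]),.139]))
E
```

```text
time_s: 14.12
position: [0.5913, -0.0475, 0.139]
tcp_rot: [[0.712, 0.703, -0.001], [0.703, -0.712, 0.001], [0.0, -0.001, -1.0]]
force: [-1.8, -1.6, 6.6]
opening: 0.314
grasp_force: 30.0
0.06504401142866885 168.23983799390462
[0.0131, 0.0121, 0.0, 0.0, 0.0, 0.0]
```

```bash
python3 -m jog '[[0,0.005,0.004,0,0,0,0],[0,0.009,0.008,0,0,0,0],[0,0.011,0.010,0,0,0,0],[0,0.013,0.012,0,0,0,0],[0,0.013,0.012,0,0,0,0],[0,0.013,0.012,0,0,0,0]]'
python3 - <<'E'
from h import *
p=bot.read_state()['position'];v=p[:2]-[.6027,-.1115];print(np.linalg.norm(v),(-91.67-np.degrees(np.arctan2(v[1],v[0])))%360)
E
```

```text
time_s: 14.88
position: [0.6053, -0.0464, 0.1389]
tcp_rot: [[0.711, 0.703, -0.008], [0.703, -0.711, 0.002], [-0.004, -0.007, -1.0]]
force: [-9.6, -0.3, 10.6]
opening: 0.312
grasp_force: 30.0
0.065149685359331 180.63257463276636
```

```bash
python3 -m jog '[[0,0.002,0.002,0,0,0,0],[0,0.003,0.003,0,0,0,0],[0,0.003,0.003,0,0,0,0],[0,0.003,0.003,0,0,0,0]]'
python3 - <<'E'
from h import *
p=bot.read_state()['position'];v=p[:2]-[.6027,-.1115];print(np.linalg.norm(v),(-91.67-np.degrees(np.arctan2(v[1],v[0])))%360)
im,w=cloud('top');cv2.imwrite('pics/t3.png',im)
E
```

```text
time_s: 15.38
position: [0.6056, -0.0463, 0.1388]
tcp_rot: [[0.711, 0.703, -0.017], [0.703, -0.711, 0.002], [-0.011, -0.014, -1.0]]
force: [-16.3, -2.4, 16.4]
opening: 0.316
grasp_force: 30.0
0.0652811835186855 180.89428539514304
```

View pics/t3.png

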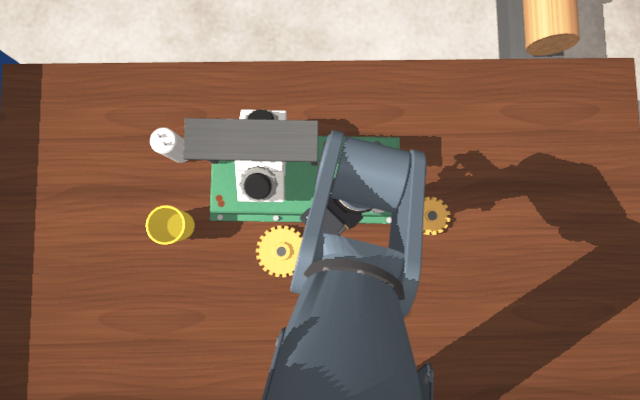

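At the stop: the force rises with no further motion, and the head squarely shows its other crown at (259,185). I'll relax the push, then release and lift.

```bash
python3 -m jog '[[0,-0.003,-0.003,0,0,0,0],[0,-0.004,-0.004,0,0,0,0],[0.6,-0.004,-0.004,0,0,0,0],[0.6,-0.004,-0.004,0,0,0,0],[0.6,-0.004,-0.004,0,0,0,0],[0.6,-0.004,-0.004,0,0,0,0],[0.6,-0.004,-0.004,-0.03,0,0,0],[0.6,-0.004,-0.004,-0.07,0,0,0],[0.6,-0.004,-0.004,-0.1,0,0,0],[0.6,-0.004,-0.004,-0.12,0,0,0],[0.6,-0.004,-0.004,-0.12,0,0,0]]'
python3 - <<'E'
from h import *
print(row(np.r_[.54,-.02,.26],down(-70)))
print(row(tip(.105),tilt()))
E
```

```text
time_s: 16.8
position: [0.6098, -0.0472, 0.2605]
tcp_rot: [[0.712, 0.702, 0.008], [0.702, -0.712, 0.0], [0.006, 0.005, -1.0]]
force: [0.3, -0.3, -0.6]
opening: 0.596
grasp_force: 0.0
[-0.0306, -0.0683, -0.0, 0.2, -0.4, 24.6]
[0.1047, -0.143, 0.0184, -12.0, 27.9, 45.2]
```

```bash
python3 -m jog '[[0,-0.03,-0.068,0,0,0,0],[0,-0.03,-0.068,0,0,0,0],[0,0.105,-0.143,0.018,-12,28,45],[0,0.105,-0.143,0.018,-12,28,45],[0,0.105,-0.143,0.018,-12,28,45],[0,0.105,-0.143,0.018,-12,28,45],[0,0.105,-0.143,0.018,-12,28,45],[0,0.105,-0.143,0.018,-12,28,45],[0,0.105,-0.143,0.018,-12,28,45],[0,0.105,-0.143,0.018,-12,28,45]]'
python3 - <<'E'
from h import *
print(row(tip(.085),tilt()))
for c in('scene','top'):
    im,w=cloud(c);cv2.imwrite(f'pics/{c}4.png',im)
    m=(w[...,0]>.56)&(w[...,0]<.66)&(w[...,1]>.07)&(w[...,1]<.18)&(w[...,2]>.13)&(w[...,2]<.2)&(im.max(-1)<60)
    print(c,m.sum(),(np.percentile((w[m]-seat)@n,[25,50,75]),w[m].mean(0)) if m.sum() else '')
    for t in('cap_rear','seat_rear','crank_grip'):print(c,t,[(round(r['p'],2),np.round(r['xyz'],4)) for r in models.tip_of(c,t)[:2]])
E
```

```text
time_s: 18.05
position: [0.5845, 0.1282, 0.2414]
tcp_rot: [[0.866, -0.026, 0.499], [-0.022, -1.0, -0.013], [0.499, 0.0, -0.867]]
force: [-0.3, 0.4, -0.3]
opening: 0.006
grasp_force: 0.0
[-0.0001, 0.0001, 0.0193, -0.1, 0.1, 0.2]
scene 146 (array([0.03145506, 0.03227176, 0.0329687 ]), array([0.62371596, 0.13041389, 0.1679049 ]))
scene cap_rear [(0.77, array([0.6359, 0.1246, 0.1502]))]
scene seat_rear [(0.78, array([0.6466, 0.1271, 0.1432]))]
scene crank_grip [(0.8, array([ 0.6052, -0.0426,  0.1479]))]
top 314 (array([0.02854077, 0.03006444, 0.03098405]), array([0.63207495, 0.12040409, 0.16963011]))
top cap_rear [(0.86, array([0.6397, 0.1255, 0.1491]))]
top seat_rear [(0.73, array([0.6413, 0.1262, 0.1384]))]
top crank_grip [(0.82, array([ 0.6055, -0.0499,  0.1477]))]
```

View pics/scene4.png

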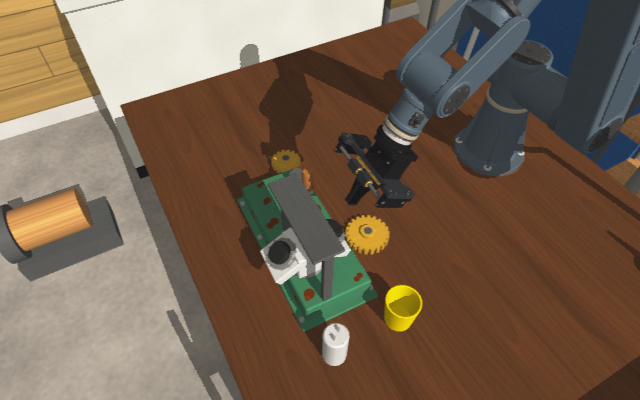

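The scene view shows the crank at its other stop with the grip at (305,180), bystanders unmoved and the fingers lined up at (355,195). Next I'll press the second cap.

```bash
python3 -m jog '[[0,0,0,0.03,0,0,0],[0,0,0,0.055,0,0,0],[0,0,0,0.066,0,0,0],[0,0,0,0.069,0,0,0],[0,0,0,0.071,0,0,0],[0,0,0,0.073,0,0,0],[0,0,0,0.075,0,0,0],[0,0,0,0.077,0,0,0],[0,0,0,0.079,0,0,0],[0,0,0,0.081,0,0,0],[0,0,0,0.083,0,0,0],[0,0,0,0.084,0,0,0],[0,0,0,0.085,0,0,0],[0,0,0,0.085,0,0,0]]'
python3 - <<'E'
from h import *
s=bot.read_state();print((s['position']-seat)@n-.011,np.array(s['force'])@n)
E
```

```text
time_s: 20.2
position: [0.6259, 0.1276, 0.1673]
tcp_rot: [[0.867, -0.026, 0.498], [-0.023, -1.0, -0.013], [0.499, -0.0, -0.867]]
force: [-0.7, 0.3, 4.4]
opening: 0.008
grasp_force: 2.3
0.019453101486639167 4.169034505509596
```

```bash
python3 -m jog '[[0,0,0,0.001,0,0,0],[0,0,0,0.002,0,0,0],[0,0,0,0.003,0,0,0],[0,0,0,0.004,0,0,0],[0,0,0,0.004,0,0,0]]'
python3 - <<'E'
from h import *
s=bot.read_state();print((s['position']-seat)@n-.011,np.array(s['force'])@n)
E
```

```text
time_s: 20.82
position: [0.6273, 0.1275, 0.1647]
tcp_rot: [[0.866, -0.026, 0.499], [-0.022, -1.0, -0.013], [0.499, 0.0, -0.867]]
force: [-5.4, -0.1, 12.0]
opening: 0.004
grasp_force: 6.5
0.01645810474987132 13.132584771918543
```

```bash
python3 -m jog '[[0,0,0,0.001,0,0,0],[0,0,0,0.002,0,0,0],[0,0,0,0.003,0,0,0],[0,0,0,0.003,0,0,0],[0,0,0,0.003,0,0,0],[0,0,0,0.003,0,0,0],[0,0,0,0.003,0,0,0],[0,0,0,0.003,0,0,0],[0,0,0,0.003,0,0,0]]'
python3 - <<'E'
from h import *
s=bot.read_state();print((s['position']-seat)@n-.011,np.array(s['force'])@n)
E
```

```text
time_s: 21.95
position: [0.6283, 0.1276, 0.163]
tcp_rot: [[0.866, -0.026, 0.499], [-0.022, -1.0, -0.013], [0.499, 0.0, -0.866]]
force: [-10.4, 0.2, 18.2]
opening: 0.002
grasp_force: 10.3
0.01448706758669659 20.97727004063281
```

Held at 21 N with the cap seated. I'll retreat and check.

```bash
python3 -m jog '[[0,0,0,-0.01,0,0,0],[0,0,0,-0.04,0,0,0],[0,0,0,-0.08,0,0,0],[0,0,0,-0.11,0,0,0],[0,0,0,-0.11,0,0,0],[0,0,0,-0.11,0,0,0]]'
python3 - <<'E'
from h import *
for c in('scene','top'):
    viewer.capture(c)
    for t in('crank_grip','cap_front','cap_rear','seat_front','seat_rear','feed_cup','gear_large','gear_small','capacitor'):print(c,t,[(round(r['p'],2),np.round(r['xyz'],4)) for r in models.tip_of(c,t)[:1]])
E
```

```text
time_s: 22.7
position: [0.5739, 0.1287, 0.2553]
tcp_rot: [[0.868, -0.026, 0.496], [-0.023, -1.0, -0.013], [0.496, 0.0, -0.868]]
force: [-0.1, 0.3, -0.3]
opening: -0.0
grasp_force: 0.0
scene crank_grip [(0.56, array([ 0.6015, -0.0439,  0.1451]))]
scene cap_front [(0.87, array([0.7549, 0.118 , 0.1419]))]
scene cap_rear [(0.43, array([0.6386, 0.1269, 0.1424]))]
scene seat_front [(0.97, array([0.7498, 0.1216, 0.1417]))]
scene seat_rear [(0.91, array([0.644 , 0.1269, 0.1442]))]
scene feed_cup [(0.62, array([ 0.5602,  0.3277, -0.0025]))]
scene gear_large [(0.63, array([ 0.5027,  0.0964, -0.0006]))]
scene gear_small [(0.96, array([ 5.717e-01, -2.428e-01, -4.000e-04]))]
scene capacitor [(0.65, array([0.7373, 0.3287, 0.0027]))]
top crank_grip [(0.83, array([ 0.6047, -0.0486,  0.1455]))]
top cap_front [(0.74, array([0.7532, 0.1255, 0.1405]))]
top cap_rear [(0.75, array([0.6411, 0.1246, 0.1397]))]
top seat_front [(0.68, array([0.7536, 0.1234, 0.138 ]))]
top seat_rear [(0.91, array([0.6445, 0.1252, 0.1395]))]
top feed_cup [(0.77, array([0.5639, 0.3246, 0.0052]))]
top gear_large [(0.92, array([ 0.4997,  0.0916, -0.0019]))]
top gear_small [(0.97, array([ 0.576 , -0.2428, -0.0009]))]
top capacitor [(0.95, array([7.354e-01, 3.281e-01, 4.000e-04]))]
```

```bash
python3 -c "
from rig import workorder
print(workorder.hand_in())"
```

```text
the job is handed in; nothing more can be done
None
```

Both caps are pressed home and were each held at about 20 N, the crank is at its other stop, the bystanders show no movement in the final camera check, and the job is handed in at about 23 s; no verdict came back.

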